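Sweep the abrasive wheels through the gate

ROBOT

A 6-joint arm with a two-finger parallel gripper is mounted at the origin on the work surface. World frame = base frame: x ahead of the robot, y to its left, z up, the work surface at z = 0. Lengths are in mm, angles in degrees, forces in N, time in s.
With the tool pointing down it reaches from about 250 to 775 mm from the base axis. Payload 8.9 kg.
Tool frame: the origin (TCP) lies midway between the tips of the shut fingers; the grasp point (between the pads) lies 19 mm behind it; x points along the fingers, y is the direction in which the jaws open and shut, and the axes are right-handed (so a half turn about x gives the same grasp; the last joint's range is limited). The gripper opens to 85 mm and grips with 20 to 120 N. Pads are 22 mm wide; open, the fingers measure 114 mm over their backs; the gripper's body (76 mm by 85 mm) begins 54 mm behind the grasp point. The pads swing forward as they close: fully open they stand 13 mm farther back than shut.
Start: joints at [56.362, 16.656, -8.789, 64.555, 0, 82.019], TCP at [227.31, 473.237, 231.305] pointing down, gripper open.
Joint ranges: [-144.48, 144.48], [-52.06, 99.96], [-74.48, 78.29], [-112.23, 115.85], [-86.99, 84.42], [-180, 180]. Speed limits (degrees/s): [127.2, 127.2, 159.86, 180, 180, 180].

INTERFACE

Orientations are given as [roll, pitch, yaw] about the fixed x, y, z axes, in that order (R = Rz(yaw) Ry(pitch) Rx(roll)).
In Python, from plant import robot gives the robot as it stands.
- The arm moves only by the tool step_arm, never from a script. Its argument "moves" is a list of rows, each a list of 3 entries, a list of its own where there are three numbers: the turn, a rotation vector about the world's x, y, z in rad, then the shift along the world's x, y, z in units of 30 mm (1.0 is 30 mm), then the gripper's target within -1 to 1 (shut at 1, half-way at 0, fully open at -1). A call has 1 to 5 rows; each row is the pose to reach, as a shift and turn from the pose commanded when the call began; what a row does not reach only later rows make up. A row lasts 1/12 s, in which the tool goes at most 41.7 mm and 7.16 degrees, less where a joint would pass 70% of its speed; a pose out of reach is approached as far as the arm can. A call with a gripper value outside its range is refused whole. The fingers move at their own pace and stop on an object; "force" is the grip in N (left out, the last holds). Time passes only in rows, so rows that repeat a pose let the fingers close. It gives the time, the measured TCP pose, the force and the opening at its end, in the units of the state.
- robot.get_state(): the state, without advancing time (a new reading comes with each control period).
- robot.camera(name): name is "side" or "top" or "wrist"; returns a dict with "color" (420x560x3 uint8, red, green, blue), "range_z" (420x560 float32, mm along the optical axis (not along the pixel's ray), 0 where there is no reading), "K" (3x3 intrinsics, pixels), "world_to_cam" (4x4, takes a point from world to camera coordinates). Camera axes: x right, y down, z forward; pixel columns grow to the right and rows downward; lengths in mm; the calibration is good to about 2 mm. A picture is of the moment at which its call begins.
- robot.job_done(): hands the job in, once; it reports no verdict.
The state is a dict: "clock": time; "q": joint angles; "qd": joint speeds; "effort": joint torques, N m; "ee_pos": TCP position; "orientation": TCP orientation; "force": force on the tool from outside, world axes, zero at the start; "ft_torque": the same for the moment, N m; "opening": finger opening in mm.
Only numpy, scipy, OpenCV 4.12 (cv2) and the standard library are available. Lean on these libraries where they do the work, as an engineer would, in place of code of your own. Each camera call takes 0.05 s, during which the arm holds its last target.

TASK

Sweep the three loose abrasive wheels along the tray's deck and through the gate into the drop slot, one at a time: first the largest, then the middle one, then the smallest. Only push them gently with the fingertips, never pinch them or lift them off the deck, and leave the tin, the dowel and everything else on the bench where they are.

Things in the scene. Friction and masses are not known exactly. Their poses are not given: they have to be found in the camera images.
- tray: plywood sorting tray, fixed. Origin on the bench under it; x axis points through the gate to the drop slot, z up. Flat pale deck, top 50 mm above the bench, x = -130 to 90 mm, y = -115 to 115 mm; 6 mm thick rim 15 mm above the deck at back and sides; front wall (x = 84 to 90, same height) with one gate. Wings form a funnel to the gate.
- gate (a point): middle of the gate opening, at deck level, in the middle of the 6 mm front wall (3 mm before the deck's edge), at tray (87, 0, 50) mm. The gate is 46 mm wide. Two wings on the deck, 5 mm thick and 15 mm tall, run from tray (35, +72) and (35, -72) mm to its two edges.
- slot (a point): middle of the drop slot's dark floor, at tray (120, 0, 5) mm. The slot begins where the deck ends, at tray x = 90 mm, right beyond the gate: x = 90 to 150 mm, y = -45 to 45 mm, 45 mm deep below the deck, walled on the other sides up to 15 mm above deck level.
- wheel_large: largest abrasive wheel: flat brick-brown disc with a paper-brown centre, 36 mm across, 10 mm thick, about 24 g, lying flat and loose on the deck. Origin: centre of its underside.
- wheel_medium: middle abrasive wheel: the same but 28 mm across, 10 mm thick, about 15 g. Origin: centre of its underside.
- wheel_small: smallest abrasive wheel: the same but 20 mm across, 10 mm thick, about 10 g. Origin: centre of its underside.
- tin: small round aluminium tin, 36 mm across, 24 mm tall, loose, standing on the tray's deck near one front corner (positive tray y); leave alone. Origin: centre of its underside.
- dowel: upright wooden dowel stub, 18 mm across, 42 mm tall, loose, standing on the deck near the other front corner (negative tray y); leave alone; tips easily. Origin: centre of its underside.
- spoon: carved wooden spoon, about 150 mm long, 13 mm tall, lying on the bench beside the tray (positive tray y side); leave alone. Origin: near its middle, on the bench.
- knife: carving knife with dark wooden handle, about 145 mm long, 16 mm tall, lying on the bench beside the tray (negative tray y side); leave alone. Origin: near its middle, on the bench.
- glue: white glue bottle, 52 mm across, 120 mm tall, standing on the bench to the left; leave alone. Origin: centre of its underside.
- wax_jar: squat amber jar with dark cap, 64 mm across, 60 mm tall, standing on the bench to the left; leave alone. Origin: centre of its underside.
- mallet: wooden hammer lying on the bench to the right; leave alone. Origin: on the bench under it.
Mind the look-alikes: they are no part of the job. What is shaped like the wheel_large but blue or purple is not meant.

How it is judged:
By the outcome, as a careful person would: the job done as asked, in the order asked, and still so for the second after the job is handed in, with the robot touching nothing.
It also fails if it takes over 72 s, if anything falls off the work surface, if the arm or the gripper's body presses on something with over 40 N, if the wrist force passes 120 N, or if a joint passes its speed limit or range.

## Working session

There is one attempt and no reset: what is moved stays moved. The work goes in short steps, Python scripts to look and compute and a tool call to move; the robot and the scene stay as the last step left them, time stands still between calls to the robot, and variables do not carry over. Pictures are saved under pics/ and viewed, and the job is handed in when it is done.

Besides the shell and the picture viewer there is one more tool, called after "Call:" as name([rows], argument=value, ...), one row to a line, values as JSON. step_arm: Moves the arm, as the interface text tells. Its arguments: {"type":"object","properties":{"moves":{"type":"array","items":{"type":"array"}},"force":{"type":"number"}},"required":["moves"]}

```bash
ls; mkdir -p pics; python3 - <<'E'
from plant import robot
import cv2,numpy as np
for n in ["top","side"]:
    c=robot.camera(n); cv2.imwrite(f"pics/{n}0.png",c["color"][:,:,::-1]); np.savez(f"{n}0.npz",**c); print(n,c["K"],c["world_to_cam"])
print(robot.get_state())
E
```

```text
pics
top [[477.73840308   0.         284.99436719]
 [  0.         477.73840308 209.56591514]
 [  0.           0.           1.        ]] [[ 2.86181438e-02 -9.99527715e-01 -1.11959295e-02 -5.78090637e+00]
 [-9.92133221e-01 -2.70372799e-02 -1.22231978e-01  5.66233263e+02]
 [ 1.21871542e-01  1.46059059e-02 -9.92438409e-01  1.28076065e+03]
 [ 0.00000000e+00  0.00000000e+00  0.00000000e+00  1.00000000e+00]]
side [[389.04399626   0.         278.14563483]
 [  0.         389.04399626 213.757272  ]
 [  0.           0.           1.        ]] [[ 9.80743315e-01 -1.95264740e-01  3.77248296e-03 -5.33863348e+02]
 [-1.30780528e-01 -6.70963613e-01 -7.29865935e-01  1.23552591e+02]
 [ 1.45048281e-01  7.15317770e-01 -6.83579904e-01  8.97663253e+02]
 [ 0.00000000e+00  0.00000000e+00  0.00000000e+00  1.00000000e+00]]
{'clock': 0.1, 'q': array([ 5.63604275e+01,  1.66854536e+01, -8.82568145e+00,  6.45546481e+01,
        1.43490166e-03,  8.20182410e+01]), 'qd': array([ 0.09474406, -0.065774  ,  0.11834362, -0.00297212,  0.07363337,
       -0.03402191]), 'effort': array([ 2.29477584e-03, -5.37978923e+01,  3.31918502e+01,  9.34761978e-03,
       -1.24735843e-04,  3.98068096e-05]), 'ee_pos': array([227.10260003, 472.91624476, 230.79889634]), 'orientation': array([ -99.23133067,   89.93420122, -124.88914495]), 'force': array([-0.26420592,  0.17465835,  1.14517355]), 'ft_torque': array([-1.79003975e-02,  2.35505658e-05,  3.45535172e-02]), 'opening': 85.43077409411292}
```

View pics/top0.png

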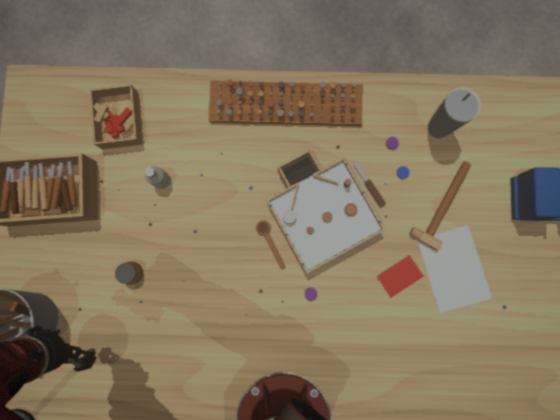

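View pics/side0.png

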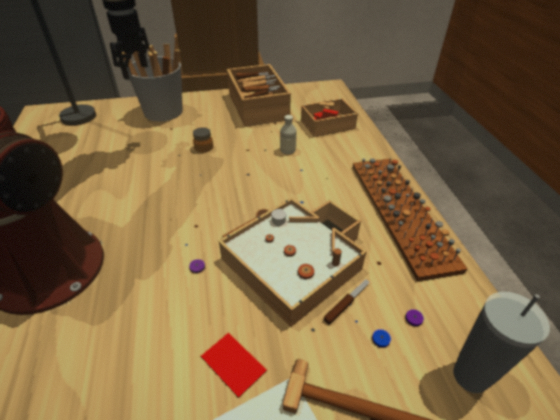

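```bash
python3 - <<'E'
import cv2,numpy as np
c=np.load("top0.npz")["color"][140:285,250:400,::-1]
cv2.imwrite("pics/topcrop.png",cv2.resize(c,None,fx=4,fy=4,interpolation=cv2.INTER_CUBIC))
c=np.load("side0.npz")["color"][190:330,210:380,::-1]
cv2.imwrite("pics/sidecrop.png",cv2.resize(c,None,fx=4,fy=4,interpolation=cv2.INTER_CUBIC))
E
```

```text
(no output)
```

View pics/topcrop.png

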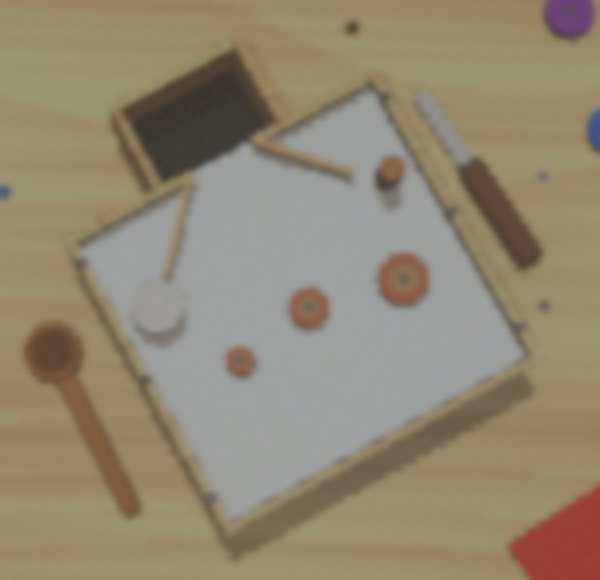

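View pics/sidecrop.png

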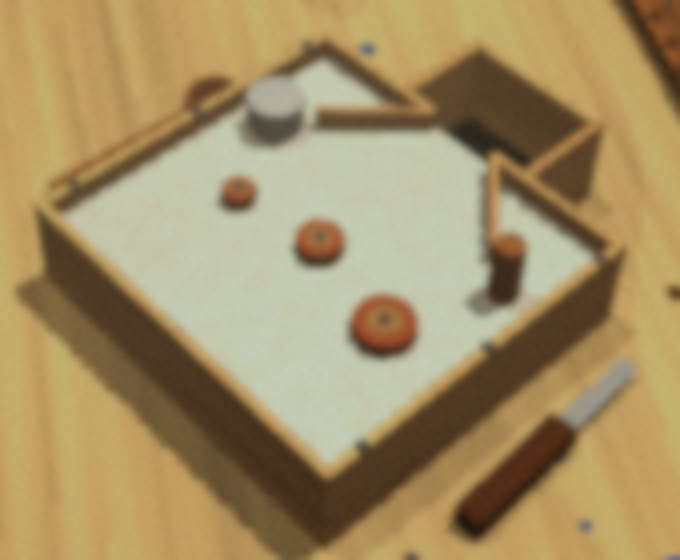

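```bash
cat > h.py <<'E'
import cv2,numpy as np
def ray(px,K,W,z):
    R,t=W[:3,:3],W[:3,3]; o=-R.T@t
    px=np.atleast_2d(px).astype(float)
    d=np.c_[(px[:,0]-K[0,2])/K[0,0],(px[:,1]-K[1,2])/K[1,1],np.ones(len(px))]@R
    return o+d*((z-o[2])/d[:,2])[:,None]
def wheels(c,z=60.,lo=40):
    img=c["color"][:,:,::-1]; hsv=cv2.cvtColor(np.ascontiguousarray(img),cv2.COLOR_BGR2HSV)
    return hsv
E
python3 - <<'E'
import cv2,numpy as np
from h import *
tp=np.load("top0.npz");sd=np.load("side0.npz")
# order back-,back+,front+,front-
T=np.array([[530,355],[225,525],[68,243],[378,78]])/4+[250,140]
S=np.array([[325,470],[40,205],[325,40],[622,245]])/4+[210,190]
M=np.array([[-130,-115],[-130,115],[90,115],[90,-115.]])
def fit(P):
    mc=M.mean(0);pc=P.mean(0);A=M-mc;B=P-pc
    th=np.arctan2((A[:,0]*B[:,1]-A[:,1]*B[:,0]).sum(),(A*B).sum())
    R=np.array([[np.cos(th),-np.sin(th)],[np.sin(th),np.cos(th)]])
    t=pc-R@mc; return th,R,t,P-(M@R.T+t),np.linalg.norm(B)/np.linalg.norm(A)
for n,c,P in(("top",tp,T),("side",sd,S)):
    P=ray(P,c["K"],c["world_to_cam"],65.)[:,:2]
    th,R,t,r,s=fit(P);print(n,np.degrees(th),t,s,"gate",R@[87,0]+t);print(r.round(1))
    hsv=cv2.cvtColor(np.ascontiguousarray(c["color"][:,:,::-1]),cv2.COLOR_BGR2HSV)
    m=((hsv[...,1]>95)&((hsv[...,0]<14)|(hsv[...,0]>170))&(hsv[...,2]>60)).astype(np.uint8)
    nl,l,st,ce=cv2.connectedComponentsWithStats(m)
    for i in range(1,nl):
        if st[i,4]>15:
            w=ray(ce[i],c["K"],c["world_to_cam"],60. if n=="top" else 58.)[0,:2]; tr=R.T@(w-t)
            if abs(tr[0])<160 and abs(tr[1])<130: print(ce[i].round(1),st[i,2:],"W",w.round(1),"tray",tr.round(1))
E
```

```text
top 30.07124556515909 [568.97918921 -88.24452547] 1.001814687277793 gate [644.26925018 -44.65087088]
[[ 3.9  0.7]
 [ 0.7  2.5]
 [-4.2  2.4]
 [-0.4 -5.7]]
[347.4 182.2] [ 5  5 20] W [ 642.7 -157.7] tray [ 29.  -97.1]
[350.2 209.5] [11 12 76] W [ 568.1 -166.1] tray [-39.7 -67. ]
[326.6 216.5] [ 8  8 40] W [ 547.3 -102.9] tray [-26.1  -1.8]
[309.7 230.1] [ 5  5 16] W [509.3 -58.2] tray [-36.6  55.9]
side 30.481064724282245 [571.28233103 -92.01269437] 0.9991129033533619 gate [646.25865664 -47.88163278]
[[ 1.3  1.6]
 [-0.8  2.6]
 [-2.9 -2.5]
 [ 2.4 -1.6]]
[269.  238.2] [ 7  7 33] W [510.6 -61.7] tray [-36.9  57. ]
[289.4 250.4] [12 11 81] W [ 548.3 -106.6] tray [-27.2  -0.9]
[336.8 252.3] [ 7  8 31] W [ 649.7 -132.1] tray [ 47.2 -74.3]
[305.6 271.2] [ 16  15 146] W [ 569.2 -170.1] tray [-41.4 -66.3]
```

```bash
python3 - <<'E'
import numpy as np
from scipy.spatial.transform import Rotation as R
from plant import robot
s=robot.get_state();print(R.from_euler('xyz',s["orientation"],degrees=True).as_matrix().round(3),s["clock"])
c=robot.camera("wrist");print(c["world_to_cam"].round(3))
E
```

```text
[[-0.001  0.433  0.901]
 [-0.001  0.901 -0.433]
 [-1.    -0.001 -0.   ]] 0.1
[[ 4.34000e-01  9.01000e-01 -1.00000e-03 -5.24344e+02]
 [ 8.67000e-01 -4.17000e-01  2.71000e-01 -3.41420e+01]
 [ 2.44000e-01 -1.19000e-01 -9.62000e-01  3.78459e+02]
 [ 0.00000e+00  0.00000e+00  0.00000e+00  1.00000e+00]]
```

Call:
step_arm([
  [[0,0,0.07],[0.62,-1.15,0],0.6],
  [[0,0,0.14],[1.24,-2.3,0],0.6],
  [[0,0,0.21],[1.86,-3.45,0],0.6],
  [[0,0,0.28],[2.48,-4.6,0],0.6],
  [[0,0,0.35],[3.1,-5.75,0],0.6],
])

```text
clock: 0.57
ee_pos: [320.5, 299.1, 231.2]
orientation: [-109.8, 90.0, -115.2]
force: [1.7, 0.6, -0.0]
opening: 25.3
```

Call:
step_arm([
  [[0,0,0.07],[0.62,-1.15,0],0.6],
  [[0,0,0.14],[1.24,-2.3,0],0.6],
  [[0,0,0.21],[1.86,-3.45,0],0.6],
  [[0,0,0.28],[2.48,-4.6,0],0.6],
  [[0,0,0.35],[3.1,-5.75,0],0.6],
])

```text
clock: 0.98
ee_pos: [413.7, 126.4, 231.4]
orientation: [8.1, 90.0, 22.8]
force: [0.7, 0.2, 0.0]
opening: 17.0
```

Call:
step_arm([
  [[0,0,0.07],[0.62,-1.15,0],0.6],
  [[0,0,0.14],[1.24,-2.3,0],0.6],
  [[0,0,0.21],[1.86,-3.45,0],0.6],
  [[0,0,0.28],[2.48,-4.6,0],0.6],
  [[0,0,0.28],[2.9,-5.6,0],0.6],
])

```text
clock: 1.4
ee_pos: [501.4, -42.3, 231.1]
orientation: [-66.1, 90.0, -35.4]
force: [-1.0, 0.4, 1.3]
opening: 17.0
```

```bash
python3 - <<'E'
import cv2,numpy as np
from plant import robot
c=robot.camera("wrist"); np.savez("w1.npz",**c); cv2.imwrite("pics/w1.png",c["color"][:,:,::-1]); print(robot.get_state()["ee_pos"])
E
```

```text
[503.42404096 -46.5450112  230.92409165]
```

View pics/w1.png

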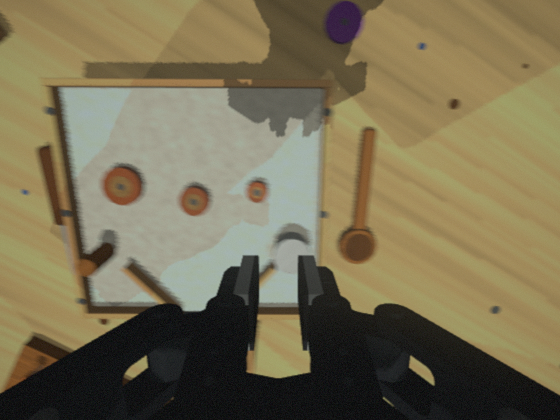

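```bash
python3 - <<'E'
import cv2,numpy as np
c=np.load("w1.npz")["color"][65:325,30:345,::-1]
cv2.imwrite("pics/w1crop.png",cv2.resize(c,None,fx=2.3,fy=2.3,interpolation=cv2.INTER_CUBIC))
E
```

```text
(no output)
```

View pics/w1crop.png

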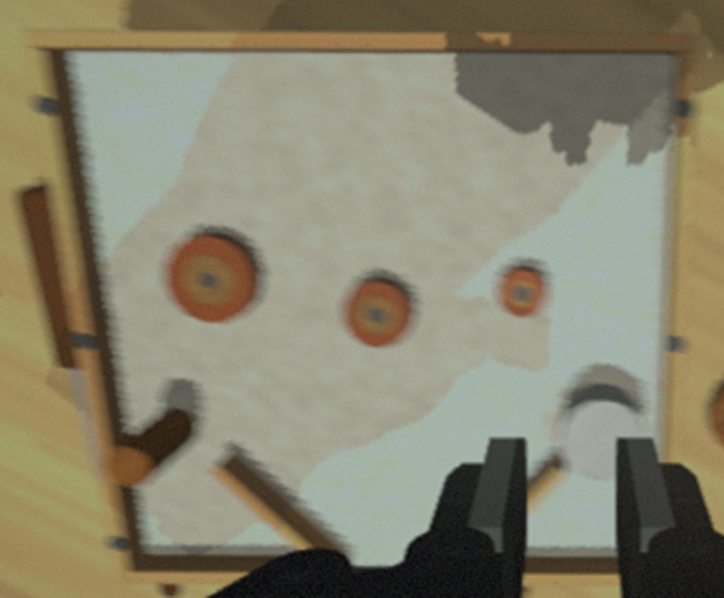

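```bash
python3 - <<'E'
import cv2,numpy as np
from h import *
c=np.load("w1.npz");K=c["K"];W=c["world_to_cam"]
P=np.array([[28,32],[694,35],[128,580]])/2.3+[30,65]
P=ray(P,K,W,65.)[:,:2]
d=P[2]-P[0];e=P[1]-P[0]
print(P.round(1),np.linalg.norm(d),np.linalg.norm(e),np.degrees([np.arctan2(d[1],d[0]),np.arctan2(e[1],e[0])-np.pi/2]))
M=np.array([[-130,-115],[-130,115],[90,-115.]])
mc=M.mean(0);pc=P.mean(0);A=M-mc;B=P-pc
th=np.arctan2((A[:,0]*B[:,1]-A[:,1]*B[:,0]).sum(),(A*B).sum())
R=np.array([[np.cos(th),-np.sin(th)],[np.sin(th),np.cos(th)]]);t=pc-R@mc
print(np.degrees(th),t,(P-(M@R.T+t)).round(1),"gate",R@[87,0]+t)
for th2,t2,n in((th,t,"w"),(np.radians(30.07),np.array([568.98,-88.24]),"top")):
  R2=np.array([[np.cos(th2),-np.sin(th2)],[np.sin(th2),np.cos(th2)]])
  for nm,px in(("L",(212,278)),("M",(379,312)),("S",(522,290))):
    w=ray(np.array(px)/2.3+[30,65],K,W,60.)[0,:2];print(n,nm,w.round(1),(R2.T@(w-t2)).round(1))
for nm,px,z in(("tin",(600,440),74),("dowtop",(131,466),92),("dowbot",(185,408),50),("wing",(218,470),65)):
    w=ray(np.array(px)/2.3+[30,65],K,W,z)[0,:2];print(nm,w.round(1),(R.T@(w-t)).round(1))
E
```

```text
[[ 517.3 -258.1]
 [ 396.6  -52.4]
 [ 707.6 -142.3]] 222.73605149892683 238.51667010383713 [31.31072117 30.40729623]
30.488847615407288 [569.88257461 -89.132099  ] [[ 1.1 -3.9]
 [-2.9  3.6]
 [ 1.8  0.2]] gate [644.8529049  -44.99085325]
w L [ 568.4 -166.5] [-40.5 -65.9]
w M [ 547.1 -103.5] [-26.9  -0.8]
w S [510.3 -58.8] [-36.   56.4]
top L [ 568.4 -166.5] [-39.7 -67.4]
top M [ 547.1 -103.5] [-26.5  -2.3]
top S [510.3 -58.8] [-36.1  54.9]
tin [544.5  -2.5] [22.1 87.5]
dowtop [ 637.9 -154.3] [ 25.5 -90.7]
dowbot [ 630.3 -156.3] [ 17.9 -88.5]
wing [ 640.  -129.9] [ 39.7 -70.7]
```

```bash
cat >> h.py <<'E'
from scipy.spatial.transform import Rotation as Ro
TH=np.radians(30.3);TT=np.array([569.5,-88.8]);RT=np.array([[np.cos(TH),-np.sin(TH)],[np.sin(TH),np.cos(TH)]])
def t2w(p): return RT@np.asarray(p,float)+TT
def w2t(p): return RT.T@(np.asarray(p,float)-TT)
def heading(s):
    z=Ro.from_euler('xyz',s["orientation"],degrees=True).as_matrix()[:,2]; return np.degrees(np.arctan2(z[1],z[0]))-np.degrees(TH)
def pusher(disc,h,d): return np.asarray(disc,float)-d*np.array([np.cos(np.radians(h)),np.sin(np.radians(h))])
def delta(cur,curh,goal,goalh):  # tray -> units
    return np.r_[RT@(np.asarray(goal)-cur)/30,np.radians(goalh-curh)].round(3)
E
python3 - <<'E'
from plant import robot
from h import *
s=robot.get_state();print(s["clock"],s["ee_pos"],s["qd"],heading(s))
p=pusher((-40,-66.5),18,36);print(p,t2w(p)); print(delta(w2t(s["ee_pos"][:2]),heading(s),p,18))
E
```

```text
1.45 [503.42404096 -46.5450112  230.92409165] [ 4.35691018 -2.25354536 -3.90865841  0.0794545   0.71775053  9.03776188] 0.0714975675578593
[-74.23803459 -77.6246118 ] [ 544.56697219 -193.27588363]
[ 1.371 -4.891  0.313]
```

Call:
step_arm([
  [[0,0,0.07],[0.3,-1.0,0],0.6],
  [[0,0,0.14],[0.6,-2.0,0],0.6],
  [[0,0,0.21],[0.9,-3.0,-0.6],0.6],
  [[0,0,0.28],[1.2,-4.1,-1.2],0.6],
  [[0,0,0.31],[1.47,-5.1,-2.0],0.6],
])

```text
clock: 1.87
ee_pos: [545.4, -194.9, 171.5]
orientation: [-77.6, 89.9, -29.2]
force: [1.3, 0.6, -0.6]
opening: 17.1
```

Call:
step_arm([
  [[0,0,0],[0,0,0],0.6],
  [[0,0,0],[0,0,0],0.6],
])

```text
clock: 2.03
ee_pos: [543.3, -193.6, 169.3]
orientation: [104.1, 89.8, 152.2]
force: [-0.2, 0.8, 0.2]
opening: 17.2
```

```bash
python3 - <<'E'
from plant import robot
from h import *
s=robot.get_state();print(s["clock"],s["ee_pos"],w2t(s["ee_pos"][:2]),heading(s),s["force"],s["opening"])
c=robot.camera("wrist"); np.savez("w2.npz",**c); cv2.imwrite("pics/w2.png",c["color"][:,:,::-1])
E
```

```text
2.0333 [ 543.34365411 -193.60441034  169.33067842] [-75.45999277 -77.29106253] 17.802774279477717 [-0.2372877   0.80220954  0.16026629] 17.203946487261998
```

View pics/w2.png

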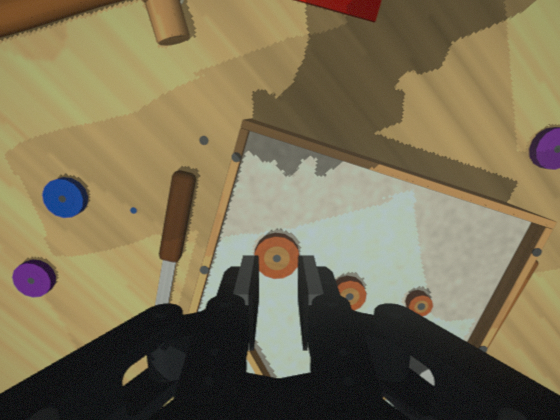

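```bash
python3 - <<'E'
from h import *
c=np.load("w2.npz");K=c["K"];W=c["world_to_cam"]
def pr(p):
    q=W[:3,:3]@p+W[:3,3];return (K@q/q[2])[:2].round(1)
for z in(171,55):print(z,pr(np.array([543.3,-193.6,z])))
m=cv2.inRange(cv2.cvtColor(np.ascontiguousarray(c["color"][:,:,::-1]),cv2.COLOR_BGR2HSV),(0,95,60),(14,255,255))
m[:, :200]=0;m[:180]=0;m[320:]=0
n,l,st,ce=cv2.connectedComponentsWithStats(m)
for i in range(1,n):
    if st[i,4]>80:
        w=ray(ce[i],K,W,60.)[0,:2];print(ce[i].round(1),st[i],w.round(1),w2t(w).round(1))
E
```

```text
171 [277.3 276.8]
55 [276.9 208.1]
[277.  255.3] [ 255  234   44   45 1048] [ 567.5 -166.5] [-40.9 -66.1]
[352.9 290.8] [337 278  29  33 402] [ 543.  -103.5] [-30.2   0.7]
[419.5 303.6] [406 293  27  23 299] [510.3 -58.6] [-35.8  56. ]
```

Call:
step_arm([
  [[0,0,0],[0,0,-1.0],0.6],
  [[0,0,0],[0,0,-2.0],0.6],
  [[0,0,0],[0,0,-2.9],0.6],
  [[0,0,0],[0,0,-3.5],0.6],
  [[0,0,0],[0,0,-3.75],0.6],
])

```text
clock: 2.5
ee_pos: [543.3, -190.9, 57.3]
orientation: [100.3, 89.8, 148.6]
force: [-0.9, 0.4, 0.3]
opening: 17.2
```

Call:
step_arm([
  [[0,0,0],[0,0,-0.08],0.6],
  [[0,0,0],[0,0,-0.16],0.6],
  [[0,0,0],[0,0,-0.16],0.6],
])

```text
clock: 2.75
ee_pos: [545.3, -192.7, 55.2]
orientation: [-73.6, 89.9, -25.3]
force: [0.2, -0.3, 0.6]
opening: 17.0
```

```bash
python3 - <<'E'
from plant import robot
from h import *
s=robot.get_state();print(s["clock"],s["ee_pos"],w2t(s["ee_pos"][:2]),heading(s),s["force"],s["opening"])
for n in("wrist","side"):
    c=robot.camera(n); cv2.imwrite(f"pics/{n}3.png",c["color"][:,:,::-1] if n=="wrist" else cv2.resize(c["color"][180:340,200:400,::-1],None,fx=3.5,fy=3.5))
E
```

```text
2.75 [ 545.26200057 -192.74888496   55.20943701] [-73.37206479 -77.5202645 ] 17.978815648513 [ 0.15653767 -0.31409981  0.55789004] 16.994126965390862
```

View pics/wrist3.png

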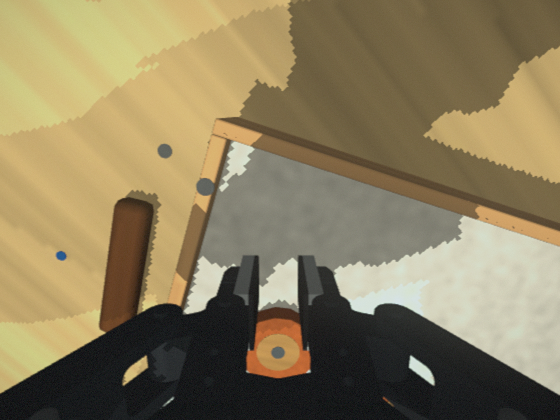

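View pics/side3.png

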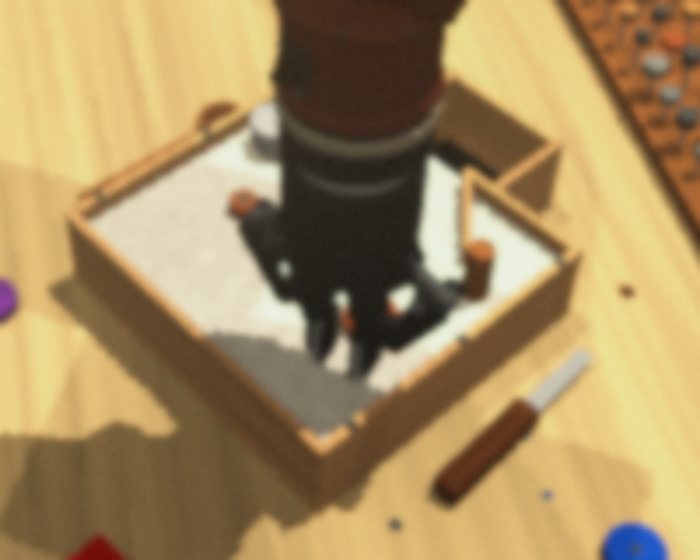

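```bash
python3 - <<'E'
from plant import robot
from h import *
c=robot.camera("wrist");s=robot.get_state()
K,W,D=c["K"],c["world_to_cam"],c["range_z"]
v,u=np.mgrid[:420,:560];ok=D>0
X=np.c_[(u[ok]-K[0,2])/K[0,0]*D[ok],(v[ok]-K[1,2])/K[1,1]*D[ok],D[ok]]
Wp=(X-W[:3,3])@W[:3,:3]
T=Ro.from_euler('xyz',s["orientation"],degrees=True).as_matrix()
L=(Wp-s["ee_pos"])@T   # tool coords
blk=c["color"][ok].max(1)<60
for a,b in((-5,5),(5,15),(15,25),(25,35),(35,45),(45,55),(55,75),(75,100)):
    m=blk&(-L[:,0]>a)&(-L[:,0]<b)&(abs(L[:,1])<90)&(abs(L[:,2])<40)
    if m.sum()>5:print(a,b,m.sum(),"y",np.percentile(L[m,1],[1,99]).round(),"z",np.percentile(L[m,2],[1,99]).round())
E
```

```text
-5 5 34 y [-44.  10.] z [-11.  22.]
5 15 363 y [-21.  22.] z [-11.   7.]
15 25 628 y [-21.  22.] z [-11.   9.]
25 35 503 y [-21.  22.] z [-11.   8.]
35 45 1524 y [-29.  29.] z [-14.  10.]
45 55 5251 y [-42.  42.] z [-14.   8.]
55 75 18641 y [-51.  51.] z [-17.  11.]
75 100 20229 y [-56.  57.] z [-20.  -2.]
```

```bash
cat >> h.py <<'E'
def plan(disc,h0,hmid,s1,r1,r2,d,start,starth,step=5.,hend=0,yend=0,xend=92,app=True,x0cmd=None):
    def integ(hold,n=1.0):
        p=np.array(disc,float);out=[];s=0
        while True:
            if s<s1:h=h0
            elif s<s1+r1:h=h0+(hmid-h0)*(s-s1)/r1
            elif s<s1+r1+hold:h=hmid
            elif s<s1+r1+hold+r2:h=hmid+(hend-hmid)*(s-s1-r1-hold)/r2
            else:h=hend
            out.append((*p,h)); 
            if p[0]>xend: return np.array(out)
            p=p+n*np.array([np.cos(np.radians(h)),np.sin(np.radians(h))]);s+=n
    from scipy.optimize import brentq
    hold=brentq(lambda L:integ(L,.5)[-1][1]-yend,0,120,xtol=.3)
    o=integ(hold,.25);o=o[::int(step/.25)]
    rows=[]
    for x,y,h in o: rows.append((*pusher((x,y),h,d),h,x,y))
    return hold,np.array(rows)
def emit(rows,start,starth):
    cur=np.array(start,float);ch=starth
    for i in range(0,len(rows),5):
        print("call",i//5)
        for r in rows[i:i+5]: print("  ",delta(cur,ch,r[:2],r[2]).round(2),"disc",r[3:].round(1),"h",r[2].round(1))
        cur=rows[min(i+4,len(rows)-1)][:2];ch=rows[min(i+4,len(rows)-1)][2]
E
python3 - <<'E'
from h import *
hold,rows=plan((-40,-66.3),18,45,12,30,40,27,None,None)
print(hold); emit(rows,pusher((-40,-66.5),18,36),18)
E
```

```text
45.35007673778102
call 0
   [0.2  0.23 0.  ] disc [-40.  -66.3] h 18.0
   [0.31 0.35 0.  ] disc [-35.2 -64.8] h 18.0
   [0.42 0.48 0.  ] disc [-30.5 -63.2] h 18.0
   [0.56 0.58 0.05] disc [-25.8 -61.6] h 20.7
   [0.72 0.67 0.13] disc [-21.1 -59.7] h 25.2
call 1
   [0.15 0.1  0.08] disc [-16.7 -57.4] h 29.7
   [0.29 0.22 0.16] disc [-12.5 -54.7] h 34.2
   [0.42 0.34 0.24] disc [ -8.4 -51.8] h 38.7
   [0.54 0.48 0.31] disc [ -4.7 -48.5] h 43.2
   [0.61 0.63 0.35] disc [ -1.1 -45. ] h 45.0
call 2
   [0.04 0.16 0.  ] disc [  2.4 -41.5] h 45.0
   [0.08 0.32 0.  ] disc [  6.  -37.9] h 45.0
   [0.13 0.48 0.  ] disc [  9.5 -34.4] h 45.0
   [0.17 0.64 0.  ] disc [ 13.  -30.8] h 45.0
   [0.21 0.81 0.  ] disc [ 16.6 -27.3] h 45.0
call 3
   [0.04 0.16 0.  ] disc [ 20.1 -23.8] h 45.0
   [0.08 0.32 0.  ] disc [ 23.7 -20.2] h 45.0
   [0.13 0.48 0.  ] disc [ 27.2 -16.7] h 45.0
   [ 0.13  0.66 -0.05] disc [ 30.8 -13.2] h 42.0
   [ 0.1   0.84 -0.15] disc [ 34.6 -10. ] h 36.4
call 4
   [-0.01  0.19 -0.1 ] disc [38.8 -7.3] h 30.8
   [ 0.01  0.38 -0.2 ] disc [43.2 -4.9] h 25.1
   [ 0.04  0.56 -0.3 ] disc [47.8 -3. ] h 19.5
   [ 0.08  0.75 -0.39] disc [52.6 -1.6] h 13.9
   [ 0.15  0.92 -0.49] disc [57.5 -0.6] h 8.3
call 5
   [ 0.08  0.17 -0.1 ] disc [62.5 -0.1] h 2.6
   [ 0.2   0.29 -0.14] disc [67.5 -0. ] h 0.0
   [ 0.35  0.38 -0.14] disc [72.5 -0. ] h 0.0
   [ 0.49  0.46 -0.14] disc [77.5 -0. ] h 0.0
   [ 0.64  0.54 -0.14] disc [82.5 -0. ] h 0.0
call 6
   [0.14 0.08 0.  ] disc [87.5 -0. ] h 0.0
```

Call:
step_arm([
  [[0,0,0],[0.2,0.23,0],0.6],
  [[0,0,0],[0.31,0.35,0],0.6],
  [[0,0,0],[0.42,0.48,0],0.6],
  [[0,0,0.05],[0.56,0.58,0],0.6],
  [[0,0,0.13],[0.72,0.67,0],0.6],
])

```text
clock: 3.32
ee_pos: [566.4, -172.0, 54.1]
orientation: [62.5, 90.0, 118.3]
force: [0.3, 0.3, -0.3]
opening: 16.9
```

Call:
step_arm([
  [[0,0,0.08],[0.15,0.1,0],0.6],
  [[0,0,0.16],[0.29,0.22,0],0.6],
  [[0,0,0.24],[0.42,0.34,0],0.6],
  [[0,0,0.31],[0.54,0.48,0],0.6],
  [[0,0,0.35],[0.61,0.63,0],0.6],
])

```text
clock: 3.73
ee_pos: [585.1, -153.2, 54.1]
orientation: [-91.2, 90.0, -15.2]
force: [0.3, -0.5, 0.1]
opening: 17.3
```

```bash
python3 - <<'E'
from plant import robot
from h import *
s=robot.get_state();print(s["clock"],s["ee_pos"],w2t(s["ee_pos"][:2]),heading(s),s["force"],s["opening"])
c=robot.camera("wrist"); cv2.imwrite(f"pics/w4.png",c["color"][:,:,::-1])
E
```

```text
3.7333 [ 585.08784309 -153.20902275   54.06686373] [-19.03765683 -63.4749611 ] 45.70021938961371 [ 0.26317641 -0.46917648  0.0869985 ] 17.31033693933869
```

View pics/w4.png

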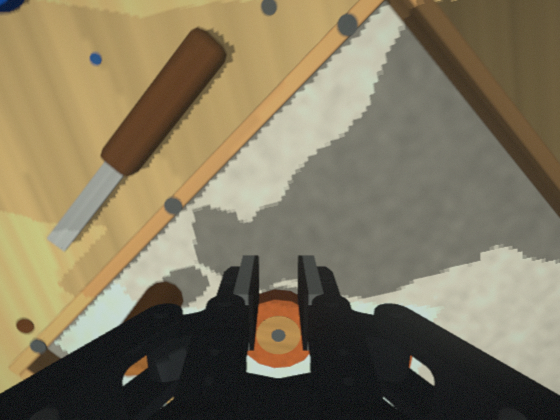

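Call:
step_arm([
  [[0,0,0],[0.04,0.16,0],0.6],
  [[0,0,0],[0.08,0.32,0],0.6],
  [[0,0,0],[0.13,0.48,0],0.6],
  [[0,0,0],[0.17,0.64,0],0.6],
  [[0,0,0],[0.21,0.81,0],0.6],
])

```text
clock: 4.2
ee_pos: [590.7, -128.9, 54.0]
orientation: [49.5, 90.0, 125.2]
force: [-0.0, -1.0, 0.2]
opening: 17.4
```

Call:
step_arm([
  [[0,0,0],[0.04,0.16,0],0.6],
  [[0,0,0],[0.08,0.32,0],0.6],
  [[0,0,0],[0.13,0.48,0],0.6],
  [[0,0,-0.05],[0.13,0.66,0],0.6],
  [[0,0,-0.15],[0.1,0.84,0],0.6],
])

```text
clock: 4.62
ee_pos: [593.9, -103.8, 54.0]
orientation: [-78.2, 90.0, -11.1]
force: [0.3, -0.4, -0.2]
opening: 16.8
```

Call:
step_arm([
  [[0,0,-0.1],[-0.01,0.19,0],0.6],
  [[0,0,-0.2],[0.01,0.38,0],0.6],
  [[0,0,-0.3],[0.04,0.56,0],0.6],
  [[0,0,-0.39],[0.08,0.75,0],0.6],
  [[0,0,-0.49],[0.15,0.92,0],0.6],
])

```text
clock: 5.03
ee_pos: [598.0, -76.1, 54.0]
orientation: [119.6, 90.0, 158.4]
force: [0.1, 0.8, -0.9]
opening: 17.2
```

```bash
python3 - <<'E'
from plant import robot
from h import *
s=robot.get_state();print(s["clock"],s["ee_pos"],w2t(s["ee_pos"][:2]),heading(s),s["force"],s["opening"])
c=robot.camera("wrist"); cv2.imwrite(f"pics/w5.png",c["color"][:,:,::-1])
c=robot.camera("side");cv2.imwrite(f"pics/s5.png",cv2.resize(c["color"][180:340,200:400,::-1],None,fx=3.5,fy=3.5))
E
```

```text
5.0333 [598.02134178 -76.05305543  53.99563305] [31.05638524 -3.38414957] 8.532767024530514 [ 0.06557056  0.7898075  -0.88952416] 17.23474152463729
```

View pics/w5.png

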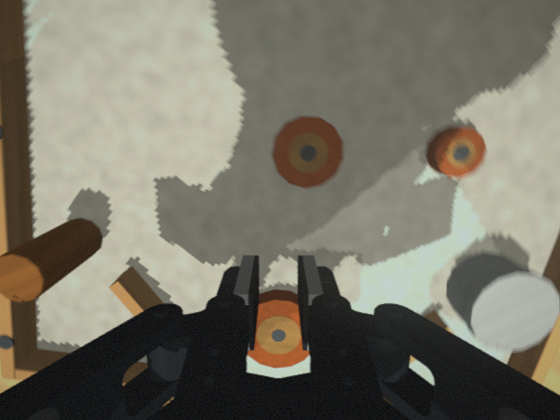

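View pics/s5.png

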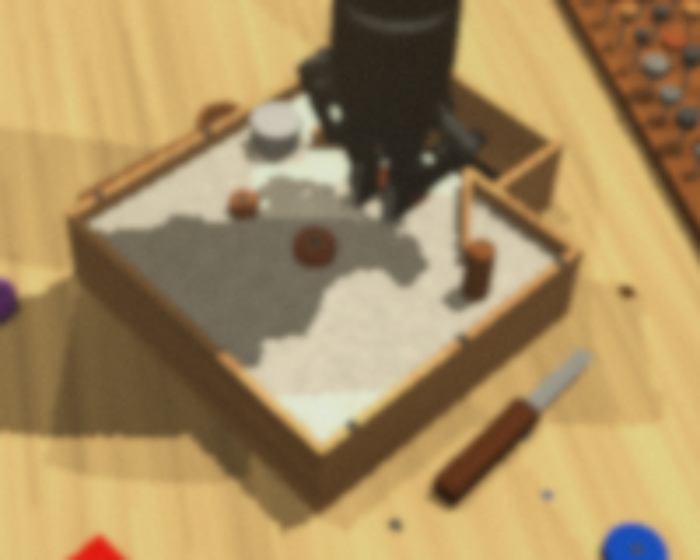

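Call:
step_arm([
  [[0,0,-0.1],[0.08,0.17,0],0.6],
  [[0,0,-0.14],[0.2,0.29,0],0.6],
  [[0,0,-0.14],[0.35,0.38,0],0.6],
  [[0,0,-0.14],[0.49,0.46,0],0.6],
  [[0,0,-0.14],[0.64,0.54,0],0.6],
])

```text
clock: 5.55
ee_pos: [617.7, -60.4, 54.0]
orientation: [-144.7, 90.0, -113.4]
force: [-0.8, -0.7, 0.9]
opening: 17.1
```

Call:
step_arm([
  [[0,0,0],[0.12,0.07,0],0.6],
  [[0,0,0],[0.23,0.13,0],0.6],
  [[0,0,0],[0.34,0.2,0],0.6],
])

```text
clock: 5.8
ee_pos: [627.8, -54.4, 53.9]
orientation: [-166.5, 90.0, -135.3]
force: [-0.2, 0.4, 0.6]
opening: 17.5
```

```bash
python3 - <<'E'
from plant import robot
from h import *
s=robot.get_state();print(s["clock"],s["ee_pos"],w2t(s["ee_pos"][:2]),heading(s),s["force"],s["opening"])
c=robot.camera("wrist"); cv2.imwrite(f"pics/w6.png",c["color"][:,:,::-1])
c=robot.camera("top");cv2.imwrite(f"pics/t6.png",cv2.resize(c["color"][140:285,250:400,::-1],None,fx=4,fy=4))
E
```

```text
5.8 [627.83905826 -54.404508    53.94090046] [67.72315918  0.26324832] 0.8069488309672685 [-0.16374295  0.39246698  0.64469347] 17.51901038711386
```

View pics/w6.png

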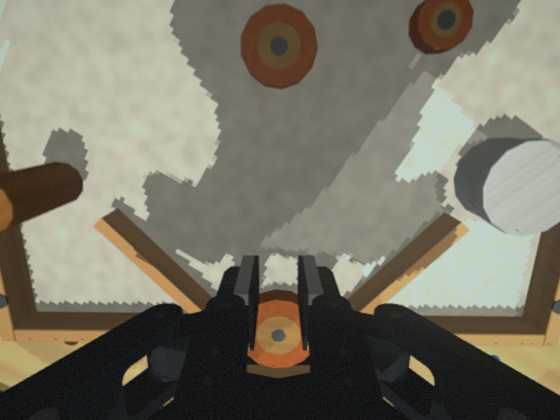

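View pics/t6.png

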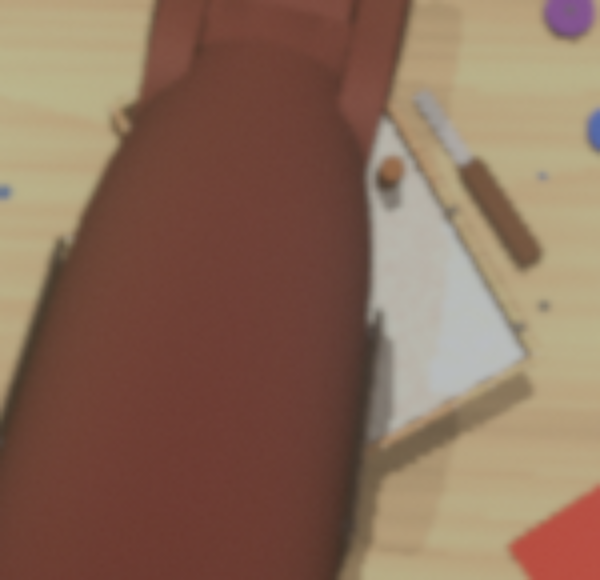

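Call:
step_arm([
  [[0,0,0],[0.05,0.05,0],0.6],
  [[0,0,0],[0.1,0.1,0],0.6],
  [[0,0,0],[0.1,0.1,0],0.6],
])

```text
clock: 6.15
ee_pos: [630.7, -51.2, 54.0]
orientation: [-7.0, 90.0, 24.1]
force: [-0.8, -0.7, -0.0]
opening: 17.4
```

```bash
python3 - <<'E'
from plant import robot
from h import *
s=robot.get_state();print(s["clock"],s["ee_pos"],w2t(s["ee_pos"][:2]),heading(s),s["force"],s["opening"])
c=robot.camera("wrist"); cv2.imwrite(f"pics/w7.png",c["color"][:,:,::-1])
E
```

```text
6.15 [630.69678853 -51.23695893  54.02976994] [71.78862678  1.55629222] 0.7817719313883984 [-0.82651248 -0.67753776 -0.03169432] 17.42105735138675
```

View pics/w7.png

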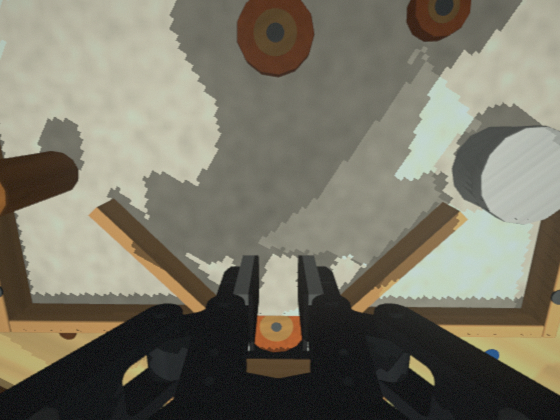

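Call:
step_arm([
  [[0,0,0],[0,0,0.7],0.6],
  [[0,0,0],[0,0,1.5],0.69],
  [[0,0,0],[-1.0,-0.6,1.5],0.69],
  [[0,0,0],[-2.0,-1.2,1.5],0.69],
  [[0,0,0],[-2.9,-1.72,1.5],0.69],
])

```text
clock: 6.62
ee_pos: [542.3, -103.6, 99.3]
orientation: [-74.1, 90.0, -43.0]
force: [-0.7, -0.6, 0.4]
opening: 13.0
```

Call:
step_arm([
  [[0,0,0],[-0.9,-0.53,0],0.69],
  [[0,0,0],[-0.9,-0.53,0],0.69],
  [[0,0,0],[-0.9,-0.53,0],0.69],
])

```text
clock: 6.87
ee_pos: [515.4, -119.7, 99.4]
orientation: [-127.8, 90.0, -96.8]
force: [-0.4, -0.0, -0.1]
opening: 13.3
```

```bash
python3 - <<'E'
from plant import robot
from h import *
s=robot.get_state();print(s["clock"],s["ee_pos"],w2t(s["ee_pos"][:2]),heading(s),s["force"],s["opening"])
c=robot.camera("top");cv2.imwrite(f"pics/t8.png",cv2.resize(c["color"][140:285,250:400,::-1],None,fx=4,fy=4))
c=robot.camera("side");cv2.imwrite(f"pics/s8.png",cv2.resize(c["color"][180:340,200:400,::-1],None,fx=3.5,fy=3.5))
c=robot.camera("wrist"); cv2.imwrite(f"pics/w8.png",c["color"][:,:,::-1]);np.savez("w8.npz",**c)
E
```

```text
6.8667 [ 515.448525   -119.68286519   99.36545862] [-62.24906161   0.60633385] 0.6497936282308707 [-0.41920304 -0.02344455 -0.06822344] 13.283045723947847
```

View pics/t8.png

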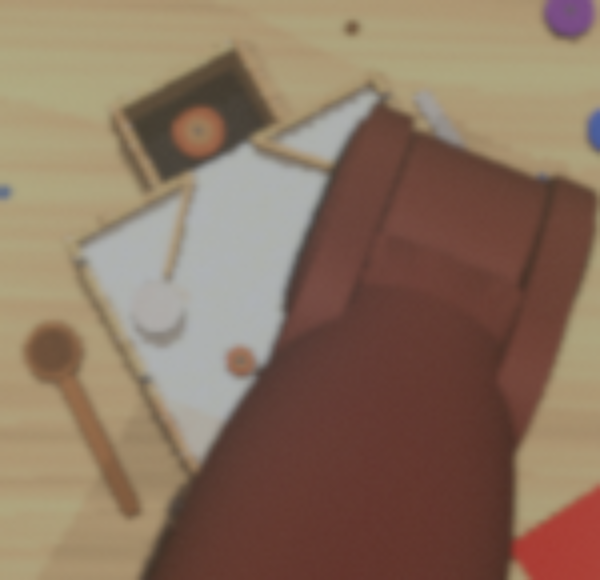

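View pics/s8.png

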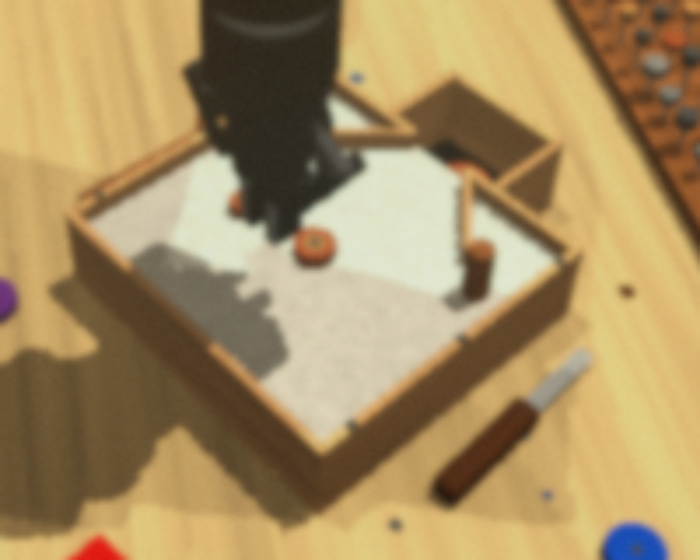

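View pics/w8.png

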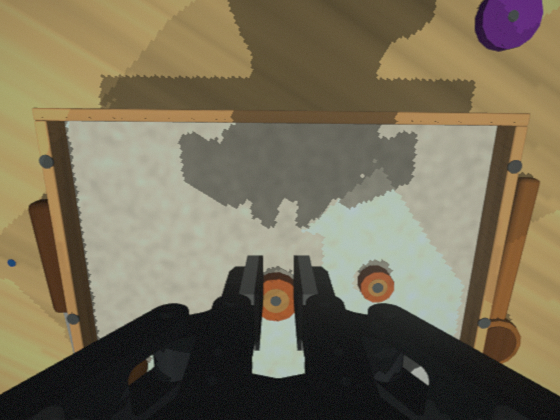

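Call:
step_arm([
  [[0,0,0],[0,0,-0.8],0.69],
  [[0,0,0],[0,0,-1.4],0.69],
  [[0,0,0],[0,0,-1.51],0.69],
  [[0,0,0],[0,0,-1.51],0.69],
])

```text
clock: 7.35
ee_pos: [516.2, -118.2, 52.6]
orientation: [126.1, 89.9, 157.2]
force: [-0.4, 0.7, 0.5]
opening: 13.5
```

Call:
step_arm([
  [[0,0,0],[0.15,0.09,0],0.69],
  [[0,0,0],[0.3,0.18,0],0.69],
  [[0,0,0],[0.45,0.27,0],0.69],
  [[0,0,0],[0.6,0.36,0],0.69],
  [[0,0,0],[0.75,0.45,0],0.69],
])

```text
clock: 7.77
ee_pos: [540.0, -105.2, 54.3]
orientation: [-49.4, 89.9, -18.3]
force: [-0.5, -0.8, 0.8]
opening: 12.9
```

Call:
step_arm([
  [[0,0,0],[0.17,0.1,0],0.69],
  [[0,0,0],[0.34,0.2,0],0.69],
  [[0,0,0],[0.51,0.31,0],0.69],
  [[0,0,0],[0.68,0.41,0],0.69],
  [[0,0,0],[0.85,0.51,0],0.69],
])

```text
clock: 8.18
ee_pos: [565.0, -89.8, 53.7]
orientation: [118.9, 90.0, 150.0]
force: [0.4, 1.0, -0.3]
opening: 13.5
```

```bash
python3 - <<'E'
from plant import robot
from h import *
s=robot.get_state();print(s["clock"],s["ee_pos"],w2t(s["ee_pos"][:2]),heading(s),s["force"],s["opening"])
c=robot.camera("wrist"); cv2.imwrite(f"pics/w9.png",c["color"][:,:,::-1])
E
```

```text
8.1833 [564.9999648  -89.78964877  53.67444471] [-4.38461551  1.41593372] 0.7692123868711818 [ 0.35507585  1.02630091 -0.34163508] 13.466876562612017
```

View pics/w9.png

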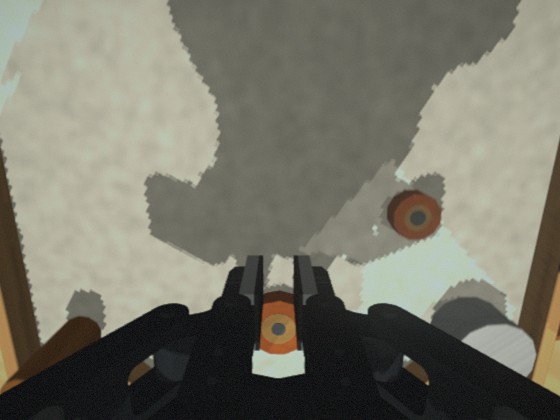

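Call:
step_arm([
  [[0,0,0],[0.16,0.09,0],0.69],
  [[0,0,0],[0.32,0.19,0],0.69],
  [[0,0,0],[0.48,0.28,0],0.69],
  [[0,0,0],[0.64,0.37,0],0.69],
  [[0,0,0],[0.8,0.47,0],0.69],
])

```text
clock: 8.65
ee_pos: [589.0, -75.8, 53.7]
orientation: [-66.1, 90.0, -35.0]
force: [-0.5, -0.1, -0.4]
opening: 12.9
```

Call:
step_arm([
  [[0,0,0],[0.16,0.09,0],0.69],
  [[0,0,0],[0.32,0.19,0],0.69],
  [[0,0,0],[0.48,0.28,0],0.69],
  [[0,0,0],[0.64,0.37,0],0.69],
  [[0,0,0],[0.8,0.47,0],0.69],
])

```text
clock: 9.07
ee_pos: [613.0, -61.7, 53.7]
orientation: [175.3, 90.0, -153.7]
force: [0.6, 0.6, -0.6]
opening: 13.3
```

Call:
step_arm([
  [[0,0,0],[0.15,0.09,0],0.69],
  [[0,0,0],[0.3,0.17,0],0.69],
  [[0,0,0],[0.45,0.26,0],0.69],
  [[0,0,0],[0.5,0.29,0],0.69],
  [[0,0,0],[0.5,0.29,0],0.69],
])

```text
clock: 9.48
ee_pos: [627.9, -53.0, 53.6]
orientation: [-31.0, 90.0, 0.1]
force: [-0.0, -0.1, -0.6]
opening: 13.5
```

```bash
python3 - <<'E'
from plant import robot
from h import *
s=robot.get_state();print(s["clock"],s["ee_pos"],w2t(s["ee_pos"][:2]),heading(s),s["force"],s["opening"])
c=robot.camera("wrist"); cv2.imwrite(f"pics/w10.png",c["color"][:,:,::-1])
E
```

```text
9.4833 [627.92919745 -52.99136537  53.64709757] [68.51395445  1.43787167] 0.7872839171923722 [-0.02653076 -0.11781361 -0.59146346] 13.459001497698443
```

View pics/w10.png

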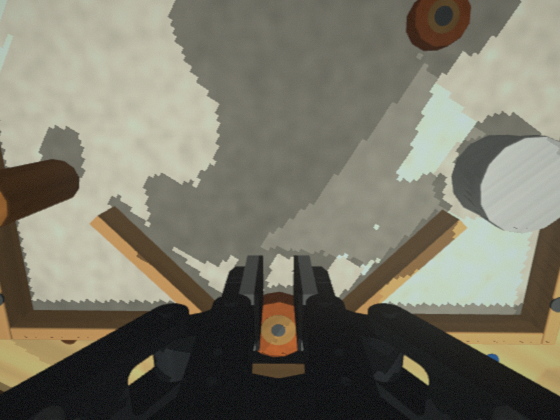

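Call:
step_arm([
  [[0,0,0],[0.08,0.05,0],0.69],
  [[0,0,0],[0.15,0.09,0],0.69],
  [[0,0,0],[0.2,0.12,0],0.69],
  [[0,0,0],[0.2,0.12,0],0.69],
])

```text
clock: 9.87
ee_pos: [633.9, -49.5, 53.8]
orientation: [-33.8, 90.0, -2.7]
force: [-0.2, 0.2, 0.1]
opening: 13.0
```

```bash
python3 - <<'E'
from plant import robot
from h import *
s=robot.get_state();print(s["clock"],s["ee_pos"],w2t(s["ee_pos"][:2]),heading(s),s["force"],s["opening"])
c=robot.camera("wrist"); cv2.imwrite(f"pics/w11.png",c["color"][:,:,::-1])
E
```

```text
9.8667 [633.87036656 -49.52483135  53.78611273] [75.39249559  1.43337778] 0.7748612038709481 [-0.16186088  0.16813554  0.1289368 ] 12.982291544084024
```

View pics/w11.png

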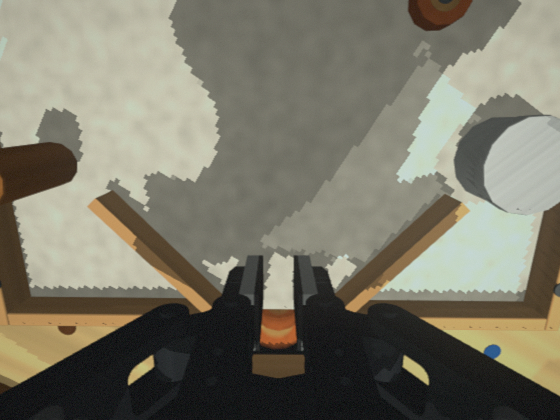

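```bash
python3 - <<'E'
from h import *
p=pusher((-36,56.2),-30,31);print(p,delta((75.4,1.43),.78,p,-30))
E
```

```text
[-62.84678752  71.7       ] [-5.16  -0.303 -0.537]
```

Call:
step_arm([
  [[0,0,0],[0,0,0.8],0.69],
  [[0,0,0],[0,0,1.7],0.69],
  [[0,0,-0.1],[-1.1,-0.06,1.7],0.78],
  [[0,0,-0.2],[-2.2,-0.13,1.7],0.78],
  [[0,0,-0.3],[-3.3,-0.2,1.7],0.78],
])

```text
clock: 10.33
ee_pos: [533.7, -55.7, 105.0]
orientation: [-30.2, 89.9, -16.6]
force: [-0.3, -0.9, 0.6]
opening: 9.6
```

Call:
step_arm([
  [[0,0,-0.12],[-1.0,-0.05,0],0.78],
  [[0,0,-0.237],[-1.86,-0.1,0],0.78],
  [[0,0,-0.237],[-1.86,-0.1,0],0.78],
  [[0,0,-0.237],[-1.86,-0.1,0],0.78],
])

```text
clock: 10.67
ee_pos: [478.0, -58.7, 105.1]
orientation: [-9.0, 90.0, -8.7]
force: [1.0, 0.9, -0.4]
opening: 9.7
```

```bash
python3 - <<'E'
from plant import robot
from h import *
s=robot.get_state();print(s["clock"],s["ee_pos"],w2t(s["ee_pos"][:2]),heading(s),s["force"],s["opening"])
c=robot.camera("top");cv2.imwrite(f"pics/t12.png",cv2.resize(c["color"][140:285,250:400,::-1],None,fx=4,fy=4))
c=robot.camera("wrist"); cv2.imwrite(f"pics/w12.png",c["color"][:,:,::-1])
K,W=c["K"],c["world_to_cam"]
q=W[:3,:3]@np.r_[s["ee_pos"][:2],55]+W[:3,3];print(K@q/q[2])
m=cv2.inRange(cv2.cvtColor(np.ascontiguousarray(c["color"][:,:,::-1]),cv2.COLOR_BGR2HSV),(0,95,60),(14,255,255))
n,l,st,ce=cv2.connectedComponentsWithStats(m)
for i in range(1,n):
    if st[i,4]>80:
        w=ray(ce[i],K,W,60.)[0,:2];print(ce[i].round(1),st[i],w2t(w).round(1))
E
```

```text
10.6667 [477.99556713 -58.73708496 105.10260328] [-63.83694911  72.12270116] -29.987164133565486 [ 1.00454229  0.86731674 -0.35303975] 9.71517258535984
[278.00553192 234.86252829   1.        ]
[491.1   3.8] [484   0  16  10 120] [-115.4  218.6]
[458.5 268.1] [ 435  242   49   49 1149] [  4.7 153.6]
[277.4 285.1] [267 269  23  35 454] [-38.4  57. ]
```

View pics/t12.png

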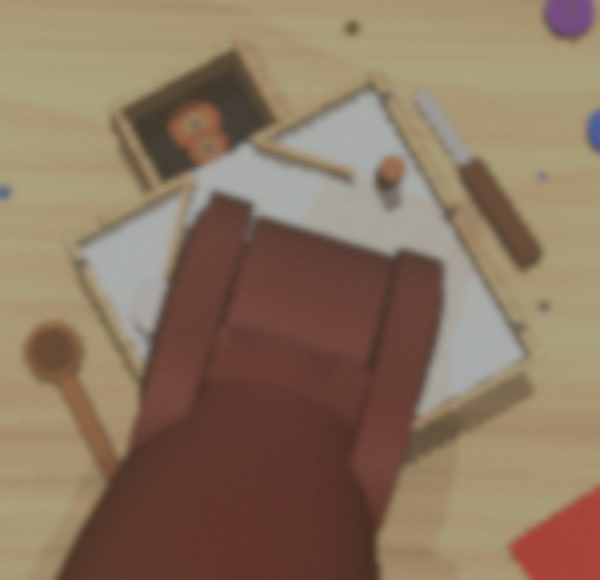

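View pics/w12.png

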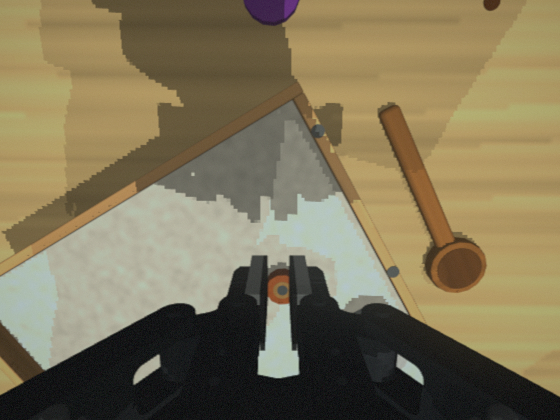

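Call:
step_arm([
  [[0,0,0],[0,0.07,-0.8],0.78],
  [[0,0,0],[0,0.07,-1.5],0.78],
  [[0,0,0],[0,0.07,-1.7],0.78],
  [[0,0,0],[0,0.07,-1.7],0.78],
])

```text
clock: 11.1
ee_pos: [478.3, -56.2, 52.3]
orientation: [163.6, 89.8, 164.0]
force: [-0.4, 0.7, 0.3]
opening: 9.3
```

```bash
python3 - <<'E'
from plant import robot
from h import *
s=robot.get_state();p=w2t(s["ee_pos"][:2]);h=heading(s);print(s["clock"],s["ee_pos"],p,h,s["force"],s["opening"])
disc=p+31*np.array([np.cos(np.radians(h)),np.sin(np.radians(h))]);print(disc)
c=robot.camera("wrist"); cv2.imwrite(f"pics/w13.png",c["color"][:,:,::-1])
hold,rows=plan(disc,-30,-30,5,5,40,20,None,None,yend=1.4,step=6,xend=98)
print(hold);emit(rows,p,h)
E
```

```text
11.1 [478.34252742 -56.23709671  52.32801956] [-62.27607201  74.10612885] -29.93435239562429 [-0.40613176  0.67637528  0.31969891] 9.28919124278491
[-35.41154273  58.63689917]
83.75404922083978
call 0
   [ 0.37  0.   -0.  ] disc [-35.4  58.6] h -30.0
   [ 0.57  0.   -0.  ] disc [-30.2  55.6] h -30.0
   [ 0.77  0.   -0.  ] disc [-25.   52.6] h -30.0
   [ 0.97  0.01 -0.  ] disc [-19.8  49.6] h -30.0
   [ 1.17  0.01 -0.  ] disc [-14.6  46.6] h -30.0
call 1
   [0.2 0.  0. ] disc [-9.4 43.6] h -30.0
   [0.4 0.  0. ] disc [-4.2 40.6] h -30.0
   [0.6 0.  0. ] disc [ 1.  37.6] h -30.0
   [0.8 0.  0. ] disc [ 6.2 34.6] h -30.0
   [1. 0. 0.] disc [11.4 31.6] h -30.0
call 2
   [0.2 0.  0. ] disc [16.5 28.6] h -30.0
   [0.4 0.  0. ] disc [21.7 25.6] h -30.0
   [0.6 0.  0. ] disc [26.9 22.6] h -30.0
   [0.8 0.  0. ] disc [32.1 19.6] h -30.0
   [1. 0. 0.] disc [37.3 16.6] h -30.0
call 3
   [0.2 0.  0. ] disc [42.5 13.6] h -30.0
   [ 0.4  -0.02  0.03] disc [47.7 10.7] h -28.3
   [ 0.6  -0.05  0.11] disc [53.1  8. ] h -23.8
   [ 0.81 -0.08  0.19] disc [58.7  5.8] h -19.3
   [ 1.02 -0.08  0.26] disc [64.4  4. ] h -14.8
call 4
   [0.21 0.01 0.08] disc [70.3  2.7] h -10.3
   [0.41 0.04 0.16] disc [76.2  1.9] h -5.8
   [0.61 0.08 0.24] disc [82.2  1.5] h -1.3
   [0.79 0.17 0.26] disc [88.2  1.5] h 0.0
   [0.97 0.27 0.26] disc [94.2  1.5] h 0.0
```

View pics/w13.png

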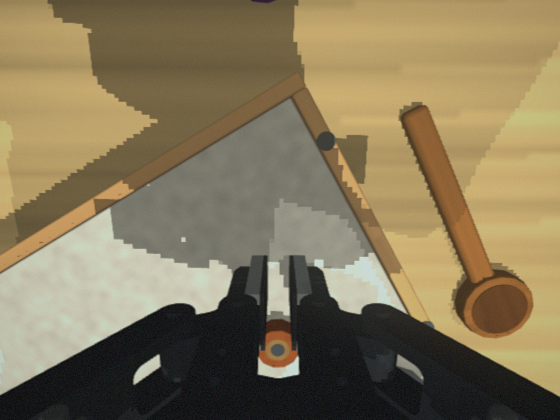

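Call:
step_arm([
  [[0,0,0],[0.2,0,0],0.78],
  [[0,0,0],[0.37,0,0],0.78],
  [[0,0,0],[0.57,0,0],0.78],
  [[0,0,0],[0.77,0,0],0.78],
  [[0,0,0],[0.97,0,0],0.78],
])

```text
clock: 11.57
ee_pos: [509.0, -56.7, 54.2]
orientation: [-13.8, 89.9, -13.5]
force: [0.2, 1.1, 0.5]
opening: 9.3
```

Call:
step_arm([
  [[0,0,0],[0.2,0,0],0.78],
  [[0,0,0],[0.4,0,0],0.78],
  [[0,0,0],[0.6,0,0],0.78],
  [[0,0,0],[0.8,0,0],0.78],
  [[0,0,0],[1.0,0,0],0.78],
])

```text
clock: 11.98
ee_pos: [538.4, -56.5, 53.6]
orientation: [160.1, 90.0, 160.4]
force: [0.6, 0.8, -0.3]
opening: 9.3
```

Call:
step_arm([
  [[0,0,0],[0.2,0,0],0.78],
  [[0,0,0],[0.4,0,0],0.78],
  [[0,0,0],[0.6,0,0],0.78],
  [[0,0,0],[0.8,0,0],0.78],
  [[0,0,0],[1.0,0,0],0.78],
])

```text
clock: 12.4
ee_pos: [568.4, -56.6, 53.7]
orientation: [177.3, 90.0, 177.6]
force: [0.1, 0.5, -0.3]
opening: 9.3
```

```bash
python3 - <<'E'
from plant import robot
from h import *
s=robot.get_state();p=w2t(s["ee_pos"][:2]);h=heading(s);print(s["clock"],s["ee_pos"],p,h,s["force"],s["opening"])
disc=p+20*np.array([np.cos(np.radians(h)),np.sin(np.radians(h))]);print(disc)
c=robot.camera("wrist"); cv2.imwrite(f"pics/w14.png",c["color"][:,:,::-1])
hold,rows=plan(disc,-30,-30,2,2,40,20,None,None,yend=1.4,step=6,xend=98)
print(hold);emit(rows[1:],p,h)
E
```

```text
12.4 [568.40508979 -56.55195221  53.69208773] [15.32469032 28.39523343] -29.99959350852444 [ 0.07840902  0.52584172 -0.25867639] 9.305574066810795
[32.64526934 18.39535631]
9.270947407741401
call 0
   [ 0.2  0.  -0. ] disc [37.8 15.4] h -30.0
   [ 0.4  0.  -0. ] disc [43.  12.4] h -30.0
   [ 0.6  -0.03  0.06] disc [48.3  9.5] h -26.5
   [ 0.81 -0.06  0.14] disc [53.8  7. ] h -22.0
   [ 1.01 -0.08  0.22] disc [59.4  5. ] h -17.5
call 1
   [0.21 0.   0.08] disc [65.2  3.4] h -13.0
   [0.41 0.02 0.16] disc [71.1  2.3] h -8.5
   [0.62 0.05 0.24] disc [77.1  1.7] h -4.0
   [0.81 0.11 0.3 ] disc [83.   1.5] h 0.0
   [0.99 0.21 0.3 ] disc [89.   1.5] h 0.0
call 2
   [0.17 0.1  0.  ] disc [95.   1.5] h 0.0
```

View pics/w14.png

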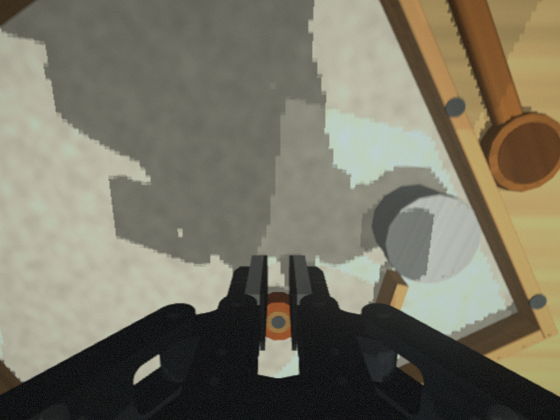

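Call:
step_arm([
  [[0,0,0],[0.2,0,0],0.78],
  [[0,0,0],[0.4,0,0],0.78],
  [[0,0,0.06],[0.6,-0.03,0],0.78],
  [[0,0,0.14],[0.81,-0.06,0],0.78],
  [[0,0,0.22],[1.01,-0.08,0],0.78],
])

```text
clock: 12.87
ee_pos: [598.7, -59.0, 53.7]
orientation: [-27.3, 90.0, -14.2]
force: [-0.3, 0.5, 0.1]
opening: 9.2
```

Call:
step_arm([
  [[0,0,0.08],[0.21,0,0],0.78],
  [[0,0,0.16],[0.41,0.02,0],0.78],
  [[0,0,0.24],[0.62,0.05,0],0.78],
  [[0,0,0.3],[0.81,0.11,0],0.78],
  [[0,0,0.3],[0.9,0.16,0],0.78],
])

```text
clock: 13.28
ee_pos: [626.0, -54.2, 53.7]
orientation: [-38.4, 90.0, -8.1]
force: [-0.2, -0.2, 0.6]
opening: 9.5
```

```bash
python3 - <<'E'
from plant import robot
from h import *
s=robot.get_state();p=w2t(s["ee_pos"][:2]);h=heading(s);print(s["clock"],s["ee_pos"],p,h,s["force"],s["opening"])
c=robot.camera("wrist"); cv2.imwrite(f"pics/w15.png",c["color"][:,:,::-1])
E
```

```text
13.2833 [626.03275454 -54.16281538  53.67889893] [66.28554519  1.38325478] -0.05729126377896776 [-0.20868287 -0.24841395  0.62094729] 9.477385893659585
```

View pics/w15.png

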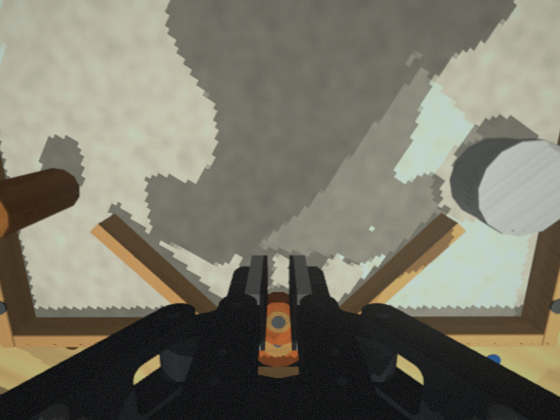

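Call:
step_arm([
  [[0,0,0],[0.12,0.07,0],0.78],
  [[0,0,0],[0.24,0.14,0],0.78],
  [[0,0,0],[0.34,0.2,0],0.78],
  [[0,0,0],[0.37,0.22,0],0.78],
  [[0,0,0],[0.37,0.22,0],0.78],
])

```text
clock: 13.75
ee_pos: [636.4, -47.3, 53.7]
orientation: [-36.8, 90.0, -6.7]
force: [0.8, -0.2, -0.5]
opening: 9.4
```

```bash
python3 - <<'E'
from plant import robot
from h import *
s=robot.get_state();p=w2t(s["ee_pos"][:2]);h=heading(s);print(s["clock"],s["ee_pos"],p,h,s["force"],s["opening"])
c=robot.camera("wrist"); cv2.imwrite(f"pics/w16.png",c["color"][:,:,::-1])
E
```

```text
13.75 [636.44860579 -47.32954955  53.71316153] [78.72611618  2.02798141] -0.21376757277979763 [ 0.77723115 -0.18252169 -0.49472228] 9.354683809563902
```

View pics/w16.png

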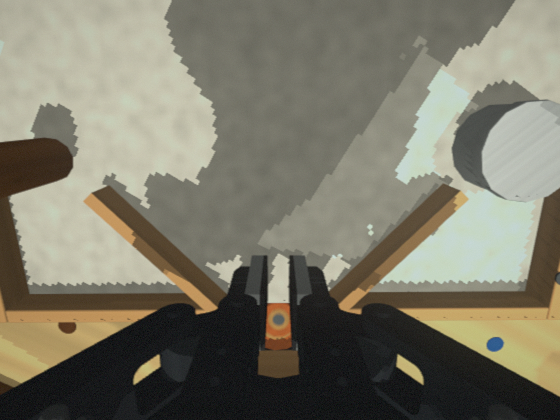

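Call:
step_arm([
  [[0,0,0],[0.06,0.03,0],0.78],
  [[0,0,0],[0.11,0.06,0],0.78],
  [[0,0,0],[0.11,0.06,0],0.78],
])

```text
clock: 14.05
ee_pos: [639.8, -45.6, 53.7]
orientation: [-24.2, 90.0, 5.9]
force: [0.4, -0.6, 0.8]
opening: 9.3
```

```bash
python3 - <<'E'
from plant import robot
from h import *
s=robot.get_state();p=w2t(s["ee_pos"][:2]);h=heading(s);print(s["clock"],s["ee_pos"],p,h,s["force"],s["opening"])
c=robot.camera("wrist"); cv2.imwrite(f"pics/w17.png",cv2.resize(c["color"][230:410,200:360,::-1],None,fx=3.3,fy=3.3))
E
```

```text
14.05 [639.77067281 -45.64009138  53.74874298] [82.44675238  1.81057749] -0.2097326623918434 [ 0.37314447 -0.61825134  0.8035494 ] 9.288522325375915
```

View pics/w17.png

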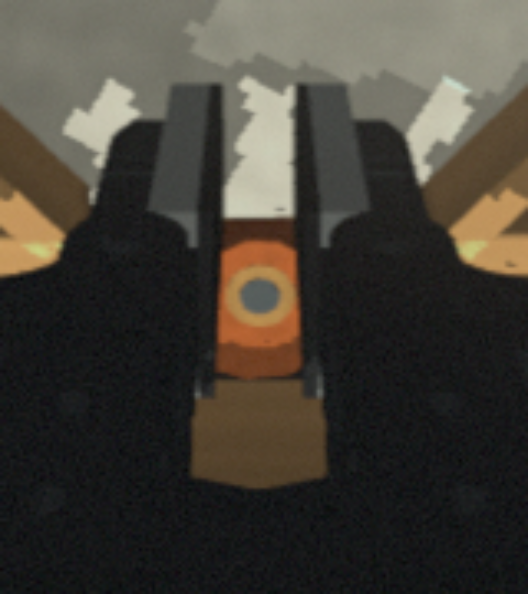

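Call:
step_arm([
  [[0,0,0],[0,0,0.8],0.78],
  [[0,0,0],[0,0,1.8],0.78],
  [[0,0,0],[-1.0,-0.6,2.2],0.78],
  [[0,0,0],[-2.0,-1.2,2.6],0.78],
  [[0,0,0],[-3.0,-1.8,3.0],0.78],
])

```text
clock: 14.52
ee_pos: [548.6, -100.1, 144.3]
orientation: [-58.2, 90.0, -28.0]
force: [1.4, -1.1, -0.2]
opening: 8.9
```

```bash
python3 - <<'E'
from plant import robot
from h import *
s=robot.get_state();print(s["clock"],s["ee_pos"],s["force"])
c=robot.camera("top");cv2.imwrite(f"pics/t18.png",cv2.resize(c["color"][140:285,250:400,::-1],None,fx=4,fy=4))
c=robot.camera("side");cv2.imwrite(f"pics/s18.png",cv2.resize(c["color"][180:340,200:400,::-1],None,fx=3.5,fy=3.5))
E
```

```text
14.5167 [ 548.58942209 -100.07182791  144.33139303] [ 1.38361884 -1.09288442 -0.19196368]
```

View pics/t18.png

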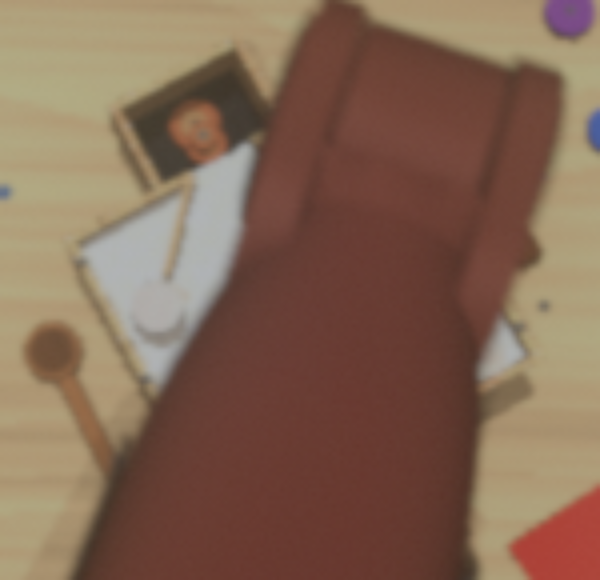

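View pics/s18.png

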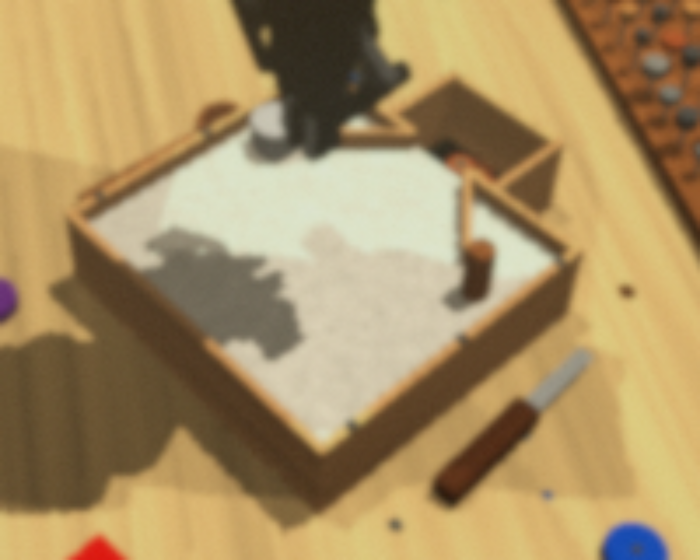

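Call:
step_arm([
  [[0,0,0],[0,0,0.8],0.78],
  [[0,0,0],[1.0,0.6,1.4],0.78],
  [[0,0,0],[2.0,1.2,1.4],0.78],
  [[0,0,0],[3.0,1.8,1.4],0.78],
  [[0,0,0],[4.0,2.4,1.4],0.78],
])

```text
clock: 15.03
ee_pos: [671.2, -26.7, 186.2]
orientation: [-33.6, 89.9, -3.5]
force: [0.8, -1.8, -0.7]
opening: 9.3
```

Call:
step_arm([
  [[0,0,0],[0.6,0.35,0],0.78],
  [[0,0,0],[0.6,0.35,0],0.78],
  [[0,0,0],[0.6,0.35,0],0.78],
])

```text
clock: 15.28
ee_pos: [688.0, -16.3, 184.6]
orientation: [144.8, 90.0, 175.0]
force: [-0.9, -0.7, 0.1]
opening: 9.4
```

```bash
python3 - <<'E'
from plant import robot
from h import *
s=robot.get_state();print(s["clock"],s["ee_pos"],w2t(s["ee_pos"][:2]))
c=robot.camera("wrist");cv2.imwrite(f"pics/w19.png",c["color"][:,:,::-1]);np.savez("w19.npz",**c)
E
```

```text
15.2833 [688.04074808 -16.25315179 184.6104687 ] [138.9494434   2.829544 ]
```

View pics/w19.png

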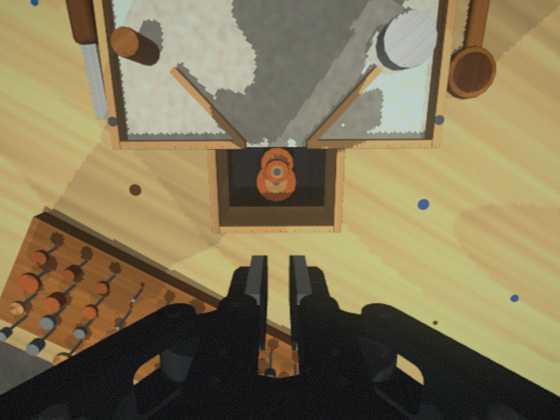

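```bash
python3 - <<'E'
from h import *
c=np.load("w19.npz");K,W,D=c["K"],c["world_to_cam"],c["range_z"]
for u,v in((277,172),(277,155),(277,185),(262,182),(292,185),(240,190)):
    d=np.median(D[v-1:v+2,u-1:u+2]);X=np.array([(u-K[0,2])/K[0,0]*d,(v-K[1,2])/K[1,1]*d,d]);w=W[:3,:3].T@(X-W[:3,3]);print(u,v,w.round(1),w2t(w[:2]).round(1))
c=c["color"][140:240,205:350,::-1];cv2.imwrite("pics/w19c.png",cv2.resize(c,None,fx=5,fy=5,interpolation=cv2.INTER_CUBIC))
E
```

```text
277 172 [669.2 -27.5  35.1] [117.    2.6]
277 155 [658.  -34.   23.9] [104.1   2.7]
277 185 [682.3 -19.9  14.5] [132.1   2.6]
262 182 [686.7 -33.   14.3] [129.4 -11. ]
292 185 [675.4  -8.2  14.8] [132.1  16.1]
240 190 [705.6 -46.5   4.3] [138.8 -32.2]
```

View pics/w19c.png

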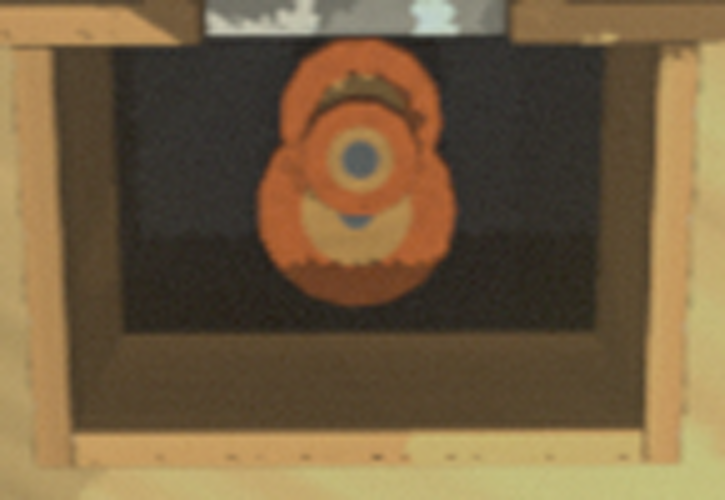

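Call:
step_arm([
  [[0,0,0],[0,0,0.5],0.78],
  [[0,0,0],[0,0,0.5],0.78],
  [[0,0,0],[0,0,0.5],0.78],
])

```text
clock: 15.58
ee_pos: [687.5, -17.9, 201.6]
orientation: [-40.9, 89.9, -10.9]
force: [-0.3, 0.3, -0.1]
opening: 9.0
```

```bash
python3 - <<'E'
from plant import robot
s=robot.get_state();print(s["clock"],abs(s["qd"]).max(),s["force"]);print(robot.job_done())
E
```

```text
15.5833 0.9960672343557364 [-0.33465135  0.27967943 -0.05783398]
the job is handed in; nothing more can be done
None
```

I swept the three wheels through the gate into the drop slot in the order asked: largest, then middle, then smallest. Each was only pushed along the deck between slightly parted, unmoving fingertips, never pinched or lifted. The job was handed in at 15.6 s, and forces stayed around 1–2 N wherever I read them.

**Final checks:**
- **Wheels:** the last wrist view shows all three in the slot. The large one lies flat, the middle one leans on it, and the small one rests on top. The highest point measured was about 35 mm, below the 50 mm deck.
- **Everything else:** the tin and dowel were still upright where they had been. The spoon and knife looked undisturbed in the last views. I made no separate final check of the glue, wax jar or mallet, but the arm never worked near them.
- **Disagreement:** the tray position differed by about 3 mm between the top and side cameras. I used the top and wrist values and centred on the wings as seen from the wrist camera. No check failed.

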